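# Set out the pastry tray and hang its guard

## Task

Spread the heaped pastry rolls out in a single layer in their tray, all lying on its floor with a gap of at least 20 mm between any two so that tongs can get in. Only then take the guard from its wooden block and hang it by its two holes on both pins of the rail, fully down on the crossbar, with the clear sheet on the side away from the tray, leaving the plates, the gift tin and the cup where they are.

Things in the scene. Friction and masses are not known exactly. Their poses are not given: they have to be found in the camera images.
- roll1_mid (a point): round pastry roll, golden sides and green pistachio top, a solid cylinder 50 mm across and 38 mm high, 50 g; the point is its centre, 19 mm above its underside, z along its axis. Always there, in the heap at the start.
- roll2_mid (a point): round pastry roll, golden sides and green pistachio top, a solid cylinder 50 mm across and 38 mm high, 50 g; the point is its centre, 19 mm above its underside, z along its axis. Always there, in the heap at the start.
- roll3_mid (a point): round pastry roll, golden sides and green pistachio top, a solid cylinder 50 mm across and 38 mm high, 50 g; the point is its centre, 19 mm above its underside, z along its axis. Always there, in the heap at the start.
- roll4_mid (a point): round pastry roll, golden sides and green pistachio top, a solid cylinder 50 mm across and 38 mm high, 50 g; the point is its centre, 19 mm above its underside, z along its axis. Always there: lies on top of rolls 1, 2 and 3 at the start.
- roll5_mid (a point): round pastry roll, golden sides and green pistachio top, a solid cylinder 50 mm across and 38 mm high, 50 g; the point is its centre, 19 mm above its underside, z along its axis. In the heap on the tray floor in some starts, absent (None) in others.
- roll6_mid (a point): round pastry roll, golden sides and green pistachio top, a solid cylinder 50 mm across and 38 mm high, 50 g; the point is its centre, 19 mm above its underside, z along its axis. In the heap on the tray floor in some starts, absent (None) in others.
- roll7_mid (a point): round pastry roll, golden sides and green pistachio top, a solid cylinder 50 mm across and 38 mm high, 50 g; the point is its centre, 19 mm above its underside, z along its axis. In the heap on the tray floor in some starts, absent (None) in others.
- tray_in (a point): centre of the inner floor of the aluminium tray (fixed, 5 mm above the counter); inside the tray measures 205 mm along its x and 300 mm along its y, walls 5 mm thick, their rim 20 mm above the inner floor; z up. Tray x points from the robot's side to the customers' side, where the rail stands
- rail: fixed dark steel guard rail just beyond the tray: a level crossbar 36 mm in x, 200 mm in y, its top 110 mm above the counter, on two posts; two upright brass pins on the crossbar. Origin on the counter under the middle of the crossbar; y runs along the crossbar, x points away from the tray
- pin_left (a point): foot of the left (+y of the rail) pin, on its axis at the crossbar's top; the pin is 8 mm thick and stands 26 mm above this point, with a tapered tip
- pin_right (a point): foot of the right (-y of the rail) pin, likewise; the pins stand 140 mm apart
- guard_grip (a point): centre of the black upright grip on top of the guard: 14 mm thick (guard x), 60 mm long (y), 46 mm high, its foot 23 mm below this point. z up, x towards the clear sheet. The hole axes lie 11 mm behind this point (-x), 70 mm to each side in y; the flange's underside is 29 mm below it. 0.3 kg, balanced near the grip
- hole_left (a point): centre of the left (+y of the guard) hole, at the underside of the guard's red flange; 13 mm across, straight through. The flange is 6 mm thick, 44 mm (x) by 200 mm (y)
- hole_right (a point): centre of the right (-y) hole, likewise. The guard's clear sheet, 5 mm thick and 200 mm wide, hangs 86 mm down from the flange, its middle 24 mm in front (+x) of the holes
- block: fixed wooden storage block, 75 mm (x) by 170 mm (y), 100 mm high, with a slot 12 mm wide along y in which the guard's sheet stands at the start, its flange resting on the block's top. Origin under the block on the counter, in line with the guard's holes; the slot's middle is 24 mm in front (+x) of it
- plates: bystander: pile of white plates, 150 mm across, 27 mm high; origin at the underside
- gift_tin: bystander: red and black gift tin, 90 x 130 x 50 mm; origin at the underside
- coffee_cup: bystander: blue cup, 68 mm across, 60 mm high; origin at the underside
There are look-alikes about, which are no part of the job. What is shaped like the part that bears roll5_mid but pink, purple or red is not meant.

How it is judged:
On the way, in this order (a step that is already met when the one before it is completed fails the run):
1. all rolls lie on the tray floor in one layer with gaps of 20 mm or more (x of roll1_mid in the frame of tray_in between -0.105 and 0.105 m and y of roll1_mid in the frame of tray_in between -0.152 and 0.152 m and z of roll1_mid in the frame of tray_in between 0.01 and 0.032 m and x of roll2_mid in the frame of tray_in between -0.105 and 0.105 m and y of roll2_mid in the frame of tray_in between -0.152 and 0.152 m and z of roll2_mid in the frame of tray_in between 0.01 and 0.032 m and x of roll3_mid in the frame of tray_in between -0.105 and 0.105 m and y of roll3_mid in the frame of tray_in between -0.152 and 0.152 m and z of roll3_mid in the frame of tray_in between 0.01 and 0.032 m and x of roll4_mid in the frame of tray_in between -0.105 and 0.105 m and y of roll4_mid in the frame of tray_in between -0.152 and 0.152 m and z of roll4_mid in the frame of tray_in between 0.01 and 0.032 m and x of roll5_mid in the frame of tray_in between -0.105 and 0.105 m and y of roll5_mid in the frame of tray_in between -0.152 and 0.152 m and z of roll5_mid in the frame of tray_in between 0.01 and 0.032 m and x of roll6_mid in the frame of tray_in between -0.105 and 0.105 m and y of roll6_mid in the frame of tray_in between -0.152 and 0.152 m and z of roll6_mid in the frame of tray_in between 0.01 and 0.032 m and x of roll7_mid in the frame of tray_in between -0.105 and 0.105 m and y of roll7_mid in the frame of tray_in between -0.152 and 0.152 m and z of roll7_mid in the frame of tray_in between 0.01 and 0.032 m and horizontal distance between roll1_mid and roll2_mid above 0.07 m and horizontal distance between each of roll1_mid, roll2_mid and roll3_mid above 0.07 m and horizontal distance between each of roll1_mid, roll2_mid, roll3_mid and roll4_mid above 0.07 m and horizontal distance between each of roll1_mid, roll2_mid, roll3_mid, roll4_mid and roll5_mid above 0.07 m and horizontal distance between each of roll1_mid, roll2_mid, roll3_mid, roll4_mid, roll5_mid and roll6_mid above 0.07 m and horizontal distance between each of roll1_mid, roll2_mid, roll3_mid, roll4_mid, roll5_mid, roll6_mid and roll7_mid above 0.07 m), for 0.2 s.
2. the guard sits on both pins, down on the crossbar (horizontal distance between hole_left and pin_left below 0.005 m and z of hole_left in the frame of rail between 0.105 and 0.114 m and horizontal distance between hole_right and pin_right below 0.005 m and z of hole_right in the frame of rail between 0.105 and 0.114 m), for 0.2 s.
At the end, for the whole second after the job is handed in: all rolls in the tray, centres under 32 mm above its inner floor and over 70 mm apart; guard on the pins, left hole on left pin and right on right (axes within 5 mm), its flange within 4 mm of the crossbar top; all at rest (all of step 1 and all of step 2 and linear speed of each of roll1, roll2, roll3, roll4, roll5, roll6, roll7, guard below 0.02 m/s); the robot touches nothing.
It fails at once if the plates is moved more than 30 mm (distance of plates from where it was at the start of the episode above 0.03 m).
It fails at once if the gift tin is moved more than 30 mm (distance of gift_tin from where it was at the start of the episode above 0.03 m).
It fails at once if the coffee cup is moved more than 30 mm (distance of coffee_cup from where it was at the start of the episode above 0.03 m).
Of roll5, roll6, roll7 only 1 to 2 are there at a start; the rules pass over those that are not, and their reading is None.
At some moment in a run one of roll1, roll2, roll3, roll4 may be knocked a few centimetres aside while the robot is not near it.
Once in a run the grip may slacken for a moment while it holds something.
It also fails if it takes over 210 s, if anything falls off the work surface, if the arm or the gripper's body presses on something with over 40 N, if the wrist force passes 120 N, or if a joint passes its speed limit or range.

## Robot

A 7-joint arm with a two-finger parallel gripper is mounted at the origin on the work surface. World frame = base frame: x ahead of the robot, y to its left, z up, the work surface at z = 0. Lengths are in m, angles in rad, forces in N, time in s.
With the tool pointing down it reaches from about 0.425 to 0.925 m from the base axis. Payload 6.8 kg.
Tool frame: the origin (TCP) lies on the front face of the gripper's body, between the roots of the fingers; the fingertips stand 73 mm ahead of it and the grasp point (between the pads) lies 54 mm ahead of it (bot.finger_overhang is the z of the fingertips in the tool frame, in m); z points along the fingers, y is the line along which they close (so a half turn about z gives the same grasp; the last joint's range is limited). The gripper opens to 85 mm and grips with 20 to 120 N. Pads are 22 mm wide; open, the fingers measure 114 mm over their backs; the gripper's body (76 mm by 85 mm) begins 54 mm behind the grasp point. The pads swing forward as they close: fully open they stand 13 mm farther back than shut.
Start: joints at [-1.402, 0.477, 0.022, 1.555, -0.011, 1.109, -0.083], TCP at [0.184, 0.649, 0.304] pointing down, gripper open.
Joint ranges: [-2.96, 2.96], [-0.34, 2.1], [-1.41, 1.46], [0.24, 2.44], [-1.37, 4.51], [0.17, 1.92], [-2.96, 2.96]. Speed limits (rad/s): [2.39, 2.39, 3.14, 3.14, 3.14, 3.14, 3.14].

## Interface

Orientations are given as a unit quaternion [w, x, y, z].
In Python, from station import bot gives the robot as it stands.
- The arm moves only by the tool servo_tool, never from a script. Its argument "motion" is one flat list of numbers, 7 for each row, row after row: the shift along the tool's x, y, z as a fraction of full scale, then the turn, a rotation vector about the tool's x, y, z as a fraction of full scale, then the closure, from 0 (fully open) to 1 (shut). In form: [tx, ty, tz, ax, ay, az, gripper, tx, ty, tz, ax, ay, az, gripper, ...]. A call has 1 to 5 rows; each row shifts and turns the commanded pose from where the row before left it, along the tool's axes as they then stand; what a row does not reach is not made up. Full scale, the value 1, is 0.02 m for a shift and 0.15 rad for a turn. A row lasts 1/8 s, in which the tool goes at most 62.5 mm and 10.7 degrees, less where a joint would pass 70% of its speed; a pose out of reach is approached as far as the arm can. A call with a number of a shift or a turn outside -1 to 1 is refused whole. A call with a gripper value outside its range is refused whole. The fingers move at their own pace and stop on an object; "grip_force" is the grip in N (left out, the last holds). Time passes only in rows, so rows that do not move let the fingers close. It gives the time, the measured TCP pose, the force, the opening and the grip force at its end, in the units of the state.
- bot.get_obs(): the state, without advancing time (a new reading comes with each control period).
- bot.read_camera(name): name is "scene" or "top"; returns the picture (420x560x3 uint8, red, green, blue); there is no depth.
- bot.get_calibration(name): a dict with "mtx" (3x3 intrinsics, pixels), "rvec" (rotation vector, rad) and "tvec" (3), from world to camera coordinates, as OpenCV has them. Camera axes: x right, y down, z forward; pixel columns grow to the right and rows downward; lengths in m; the calibration is good to about 2 mm. A picture is of the moment at which its call begins. get_calibration takes no time and is no camera call.
- bot.hand_in(): hands the job in; it is judged then, once.
Trained networks look in the newest picture that a camera, given by its name, has taken for a name from the list of things; names that differ only in an ending like _2 or _b are one class to them, and where a whole thing is asked for, a point or a joint stands for the part that bears it (a point fixed in the world has none). Each returns a list of dicts, best first, with "p" (0 to 1); they miss things now and then, are a little off and sometimes report something else, mostly with a low value. They report only what shows in the picture. A call takes as long as a camera call. They do not tell look-alikes from the thing itself.
- bot.boxes_of(camera, name): "uv" ([column, row] in pixels, amid what is visible of it).
The state is a dict: "t": time; "q": joint angles; "joint_vel": joint speeds; "joint_torque": joint torques, N m; "eef_pos": TCP position; "tool_rot": TCP orientation; "contact_force": force on the tool from outside, world axes, zero at the start; "torque": the same for the moment, N m; "gripper_width": opening from 0.0 (shut) to 1.0 (fully open); "grasp_force": force on a finger pad.
Only numpy, scipy, OpenCV 4.12 (cv2) and the standard library are available. Lean on these libraries where they do the work, as an engineer would, in place of code of your own. Each camera call takes 0.05 s, during which the arm holds its last target. There are 200 camera calls.

## Working session

There is one attempt and no reset: what is moved stays moved. The work goes in short steps, Python scripts to look and compute and a tool call to move; the robot and the scene stay as the last step left them, time stands still between calls to the robot, and variables do not carry over. Pictures are saved under pics/ and viewed, at most 14 in all, crops included, and the job is handed in when it is done.

Besides the shell and the picture viewer there is one more tool, called after "Call:" in YAML: its name, and indented under it one key for each argument. servo_tool: Moves the arm, as the interface text tells. Shift numbers are shares of 0.02 m and turn numbers shares of 0.15 rad, none past 1 either way. Its arguments: {"type":"object","properties":{"motion":{"type":"array","items":{"type":"number","minimum":-1,"maximum":1}},"grip_force":{"type":"number"}},"required":["motion"]}

```bash
ls; mkdir -p pics
cat > h.py <<'E'
import numpy as np,cv2
from station import bot
from scipy.spatial.transform import Rotation as R
def cal(c):
    k=bot.get_calibration(c); return np.array(k['mtx'],float),np.array(k['rvec'],float),np.array(k['tvec'],float)
def ray(c,uv,z):
    K,r,t=cal(c); M=cv2.Rodrigues(r)[0]; o=-M.T@t.ravel()
    d=M.T@np.linalg.inv(K)@np.array([uv[0],uv[1],1.]); return o+d*(z-o[2])/d[2]
def proj(c,P):
    K,r,t=cal(c); return cv2.projectPoints(np.array(P,float).reshape(-1,1,3),r,t,K,None)[0].reshape(-1,2)
def save(c,n,crop=None,s=1):
    im=bot.read_camera(c)
    if crop: im=im[crop[1]:crop[3],crop[0]:crop[2]]
    if s!=1: im=cv2.resize(im,None,fx=s,fy=s,interpolation=cv2.INTER_CUBIC)
    cv2.imwrite(f'pics/{n}.png',im[:,:,::-1])
E
python3 - <<'E'
from h import *
o=bot.get_obs(); print(o)
for c in('scene','top'):
    save(c,c+'0'); K,r,t=cal(c); M=cv2.Rodrigues(r)[0]; print(c,-M.T@t.ravel(),K[0,0])
    for n in('roll1_mid','guard_grip','rail','block','tray_in','pin_left','hole_left'):
        try: print(n,[(np.round(d['uv'],1).tolist(),round(d['p'],2)) for d in bot.boxes_of(c,n)])
        except Exception as e: print(n,e)
E
```

```text
pics
{'t': 0.0, 'q': array([-1.40210439,  0.47782028,  0.02235545,  1.55645792, -0.01152804,
        1.10925682, -0.08312211]), 'joint_vel': array([ 0.00017044, -0.00085205,  0.00013997,  0.00185448, -0.0001189 ,
       -0.00248412,  0.00065461]), 'joint_torque': array([ 2.91954648e-04, -5.96456945e+01,  1.60828941e+00, -2.81185806e+01,
        1.25150554e-02,  9.38710989e-03, -1.94174277e-05]), 'eef_pos': array([0.18434149, 0.64887046, 0.30290961]), 'tool_rot': array([-6.66436172e-05,  1.37967932e-01,  9.90436281e-01, -9.04662983e-04]), 'contact_force': array([0.34577416, 1.20565952, 0.00384903]), 'torque': array([ 0.01339046, -0.01853839,  0.00605494]), 'grasp_force': 0.0, 'gripper_width': 0.9983228934332968}
scene [1.21006991 0.82947717 1.06870684] 528.8719494023146
roll1_mid [([240.3, 220.1], 0.45)]
guard_grip [([345.3, 251.1], 0.83), ([210.8, 274.5], 0.63), ([326.8, 274.2], 0.29)]
rail [([204.4, 226.1], 0.92)]
block [([325.7, 270.0], 0.62), ([346.2, 249.9], 0.56), ([250.7, 206.2], 0.55)]
tray_in [([250.3, 226.2], 0.73)]
pin_left [([206.4, 224.9], 0.75)]
hole_left [([342.0, 249.6], 0.63)]
top [0.45956477 0.00587043 1.25174916] 451.33113534257325
roll1_mid [([347.8, 235.0], 0.57)]
guard_grip [([220.8, 242.6], 0.68)]
rail [([347.0, 165.7], 0.85)]
block [([221.2, 231.2], 0.67), ([219.9, 236.7], 0.26)]
tray_in [([357.4, 229.7], 0.78), ([119.0, 223.3], 0.71)]
pin_left [([349.2, 166.5], 0.58)]
hole_left [([219.1, 239.0], 0.62)]
```

View pics/scene0.png

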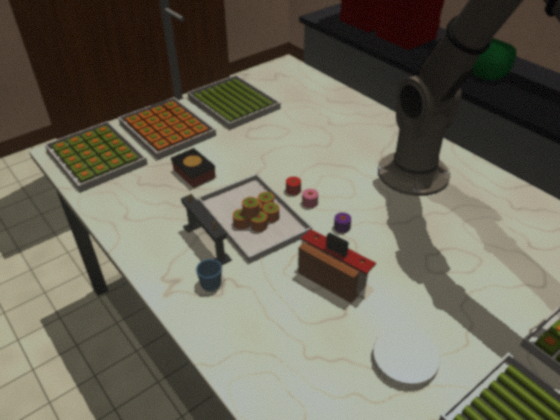

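Run:
```python
from h import *
im=cv2.imread('pics/top0.png')[110:310,140:460]
cv2.imwrite('pics/top0c.png',cv2.resize(im,None,fx=2.5,fy=2.5,interpolation=cv2.INTER_CUBIC))
```

```text
(no output)
```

View pics/top0c.png

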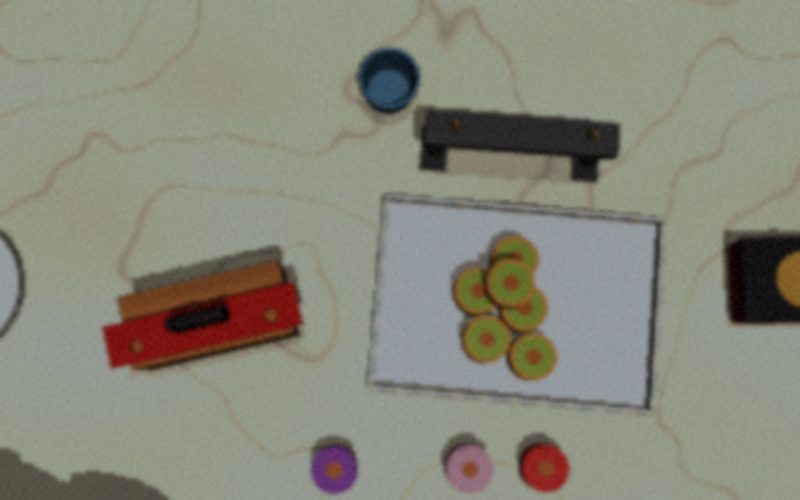

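The pictures show six rolls: one on top at crop (510,283), five on the floor, with the heap right of the tray's middle. The guard's sheet side faces +x, as the rail needs, and the purple, pink and red rolls are look-alikes. Next I measure.

```bash
cat >> h.py <<'E'
def c2p(u,v): return (140+(u+.5)/2.5-.5,110+(v+.5)/2.5-.5)
def axes():
    o=bot.get_obs(); q=np.array(o['tool_rot']); return np.array(o['eef_pos']),R.from_quat(q[[1,2,3,0]])
def plan(p,yaw,frm=None):
    """tool y axis at angle yaw from world +y, z down. prints turn then shift in tool axes after turning"""
    p0,r0=axes() if frm is None else frm
    c,s=np.cos(yaw),np.sin(yaw)
    M=np.column_stack([[-c,-s,0],[-s,c,0],[0,0,-1]])
    r1=R.from_matrix(M); rv=(r0.inv()*r1).as_rotvec()/.15
    d=M.T@(np.array(p)-p0)/.02
    print('turn',np.round(rv,2),'shift',np.round(d,2)); return (np.array(p,float),r1)
E
python3 - <<'E'
from h import *
print('rolls low')
for uv in [(515,255),(475,290),(524,310),(487,338),(532,356)]: print(np.round(ray('top',c2p(*uv),.043),4))
print('top',np.round(ray('top',c2p(510,283),.081),4))
print('tray rim corners')
cs=[ray('top',c2p(*uv),.025) for uv in [(384,194),(661,218),(650,409),(369,384)]]
print(np.round(cs,4),'mid',np.mean(cs,0), np.linalg.norm(cs[0]-cs[1]),np.linalg.norm(cs[1]-cs[2]))
P=[ray('top',c2p(*uv),.136) for uv in [(455,125),(593,134)]]; print('pins',np.round(P,4),np.linalg.norm(P[0]-P[1]))
H=[ray('top',c2p(*uv),.106) for uv in [(137,346),(270,315)]]; print('holes',np.round(H,4),np.linalg.norm(H[0]-H[1]))
print('grip',ray('top',c2p(199,318),.152))
print('scene chk pins',proj('scene',P),'holes',proj('scene',H))
E
```

```text
rolls low
[ 0.5904 -0.1547  0.043 ]
[ 0.5527 -0.1112  0.043 ]
[ 0.5311 -0.1633  0.043 ]
[ 0.5013 -0.1232  0.043 ]
[ 0.482  -0.1709  0.043 ]
top [ 0.557 -0.144  0.081]
tray rim corners
[[ 0.6603 -0.0144  0.025 ]
 [ 0.6325 -0.3178  0.025 ]
 [ 0.4251 -0.2993  0.025 ]
 [ 0.4527  0.003   0.025 ]] mid [ 0.54265345 -0.15711423  0.025     ] 0.3046821580108249 0.20824862221618323
pins [[ 0.7122 -0.0844  0.136 ]
 [ 0.7023 -0.2229  0.136 ]] 0.13890240443828286
holes [[0.4922 0.2382 0.106 ]
 [0.5232 0.1035 0.106 ]] 0.13821186712243452
grip [0.51791378 0.16880766 0.152     ]
scene chk pins [[215.13318277 220.10306289]
 [190.72255937 192.5796614 ]] holes [[361.43071934 259.22614758]
 [316.31481771 235.47902152]]
```

```bash
cat >> h.py <<'E'
TC=np.array([.5427,-.1571]); TY=-.0915
def tray(x,y): c,s=np.cos(TY),np.sin(TY); return TC+np.array([c*x-s*y,s*x+c*y])
def toT(p): c,s=np.cos(TY),np.sin(TY); d=np.array(p)[:2]-TC; return np.array([c*d[0]+s*d[1],-s*d[0]+c*d[1]])
def P(x,y,z): return np.r_[tray(x,y),z]
E
python3 - <<'E'
from h import *
print(toT([.557,-.144]))
f=plan([.557,-.144,.16],TY)
E
```

```text
[0.0130432  0.01435182]
turn [ 0.   -0.   -1.24] shift [-22.17 -37.8    7.2 ]
```

Call:
servo_tool:
  motion: [0, 0, 0, 0, 0, -0.62, 0, 0, 0, 0, 0, 0, -0.62, 0]
  grip_force: 25

```text
t: 1.05
eef_pos: [0.1844, 0.6493, 0.3039]
tool_rot: [0.0, 0.044, 0.999, -0.0]
contact_force: [-0.0, -0.3, 0.4]
gripper_width: 0.999
grasp_force: 0.0
```

Call:
servo_tool:
  motion: [-0.58, -1, 0.19, 0, 0, 0, 0.1, -0.58, -1, 0.19, 0, 0, 0, 0.2, -0.58, -1, 0.19, 0, 0, 0, 0.25, -0.58, -1, 0.19, 0, 0, 0, 0.25, -0.58, -1, 0.19, 0, 0, 0, 0.25]

```text
t: 1.68
eef_pos: [0.2335, 0.5438, 0.2849]
tool_rot: [0.0, 0.045, 0.999, 0.0]
contact_force: [0.5, 0.3, -0.2]
gripper_width: 0.75
grasp_force: 0.0
```

Call:
servo_tool:
  motion: [-0.58, -1, 0.19, 0, 0, 0, 0.25, -0.58, -1, 0.19, 0, 0, 0, 0.25, -0.58, -1, 0.19, 0, 0, 0, 0.25, -0.58, -1, 0.19, 0, 0, 0, 0.25, -0.58, -1, 0.19, 0, 0, 0, 0.25]

```text
t: 2.3
eef_pos: [0.2825, 0.4384, 0.2657]
tool_rot: [0.0, 0.045, 0.999, 0.0]
contact_force: [0.4, -0.2, 0.6]
gripper_width: 0.747
grasp_force: 0.0
```

Call:
servo_tool:
  motion: [-0.58, -1, 0.19, 0, 0, 0, 0.25, -0.58, -1, 0.19, 0, 0, 0, 0.25, -0.58, -1, 0.19, 0, 0, 0, 0.25, -0.58, -1, 0.19, 0, 0, 0, 0.25, -0.58, -1, 0.19, 0, 0, 0, 0.25]

```text
t: 2.92
eef_pos: [0.331, 0.3334, 0.2468]
tool_rot: [0.0, 0.045, 0.999, 0.0]
contact_force: [0.4, -0.6, -0.3]
gripper_width: 0.752
grasp_force: 0.0
```

Call:
servo_tool:
  motion: [-0.58, -1, 0.19, 0, 0, 0, 0.25, -0.58, -1, 0.19, 0, 0, 0, 0.25, -0.58, -1, 0.19, 0, 0, 0, 0.25, -0.58, -1, 0.19, 0, 0, 0, 0.25, -0.58, -1, 0.19, 0, 0, 0, 0.25]

```text
t: 3.55
eef_pos: [0.3795, 0.2286, 0.2278]
tool_rot: [0.0, 0.045, 0.999, 0.0]
contact_force: [1.1, -0.4, -0.4]
gripper_width: 0.748
grasp_force: 0.0
```

Call:
servo_tool:
  motion: [-0.58, -1, 0.19, 0, 0, 0, 0.25, -0.58, -1, 0.19, 0, 0, 0, 0.25, -0.58, -1, 0.19, 0, 0, 0, 0.25, -0.58, -1, 0.19, 0, 0, 0, 0.25, -0.58, -1, 0.19, 0, 0, 0, 0.25]

```text
t: 4.18
eef_pos: [0.4281, 0.1238, 0.2088]
tool_rot: [0.0, 0.045, 0.999, 0.0]
contact_force: [-0.2, -0.3, 0.8]
gripper_width: 0.749
grasp_force: 0.0
```

Call:
servo_tool:
  motion: [-0.58, -1, 0.19, 0, 0, 0, 0.25, -0.58, -1, 0.19, 0, 0, 0, 0.25, -0.58, -1, 0.19, 0, 0, 0, 0.25, -0.58, -1, 0.19, 0, 0, 0, 0.25, -0.58, -1, 0.19, 0, 0, 0, 0.25]

```text
t: 4.8
eef_pos: [0.4767, 0.019, 0.1898]
tool_rot: [0.0, 0.045, 0.999, 0.0]
contact_force: [0.5, -0.9, -0.1]
gripper_width: 0.749
grasp_force: 0.0
```

Call:
servo_tool:
  motion: [-0.58, -1, 0.19, 0, 0, 0, 0.25, -0.58, -1, 0.19, 0, 0, 0, 0.25, -0.58, -1, 0.19, 0, 0, 0, 0.25, -0.58, -1, 0.19, 0, 0, 0, 0.25, -0.58, -1, 0.19, 0, 0, 0, 0.25]

```text
t: 5.42
eef_pos: [0.5252, -0.0859, 0.1708]
tool_rot: [0.0, 0.045, 0.999, 0.0]
contact_force: [-0.4, -0.1, 0.0]
gripper_width: 0.754
grasp_force: 0.0
```

Run:
```python
from h import *
print(bot.get_obs()['t'],axes()[0],bot.get_obs()['gripper_width'])
f=plan([.557,-.144,.118],TY)
f=plan(P(.055,-.1,.13),TY,f)
```

```text
5.425 [ 0.52521515 -0.08588652  0.17075041] 0.7535953869044497
turn [0. 0. 0.] shift [-1.85 -2.75  2.64]
turn [0. 0. 0.] shift [-2.1  -5.72 -0.6 ]
```

Call:
servo_tool:
  motion: [-0.62, -0.92, 0, 0, 0, 0, 0.25, -0.62, -0.92, 0, 0, 0, 0, 0.25, -0.61, -0.91, 0, 0, 0, 0, 0.25, 0, 0, 1, 0, 0, 0, 0.25, 0, 0, 1, 0, 0, 0, 0.25]

```text
t: 6.05
eef_pos: [0.5577, -0.1437, 0.1306]
tool_rot: [0.0, 0.046, 0.999, -0.0]
contact_force: [0.3, -0.5, 0.8]
gripper_width: 0.753
grasp_force: 0.0
```

Call:
servo_tool:
  motion: [0, 0, 0.64, 0, 0, 0, 0.25, 0, 0, 0, 0, 0, 0, 0.8, 0, 0, 0, 0, 0, 0, 0.8, 0, 0, 0, 0, 0, 0, 0.8, 0, 0, 0, 0, 0, 0, 0.8]

```text
t: 6.68
eef_pos: [0.5574, -0.1427, 0.1186]
tool_rot: [0.0, 0.045, 0.999, 0.0]
contact_force: [-0.0, -0.5, -0.4]
gripper_width: 0.581
grasp_force: 26.0
```

Call:
servo_tool:
  motion: [0, 0, -0.6, 0, 0, 0, 0.8, 0, 0, -0.6, 0, 0, 0, 0.8]

```text
t: 6.92
eef_pos: [0.5573, -0.1428, 0.1432]
tool_rot: [0.0, 0.045, 0.999, -0.0]
contact_force: [-0.6, -0.6, -0.5]
gripper_width: 0.579
grasp_force: 26.1
```

Run:
```python
from h import *
save('scene','s1',(150,120,330,290),4)
print(axes()[0])
f=plan(P(.055,-.1,.142),TY)
f=plan(P(.055,-.1,.0805),TY,f)
```

```text
[ 0.55821933 -0.14308526  0.14476553]
turn [-0.    0.02  0.  ] shift [-2.04 -5.77  0.14]
turn [0. 0. 0.] shift [0.   0.   3.07]
```

View pics/s1.png

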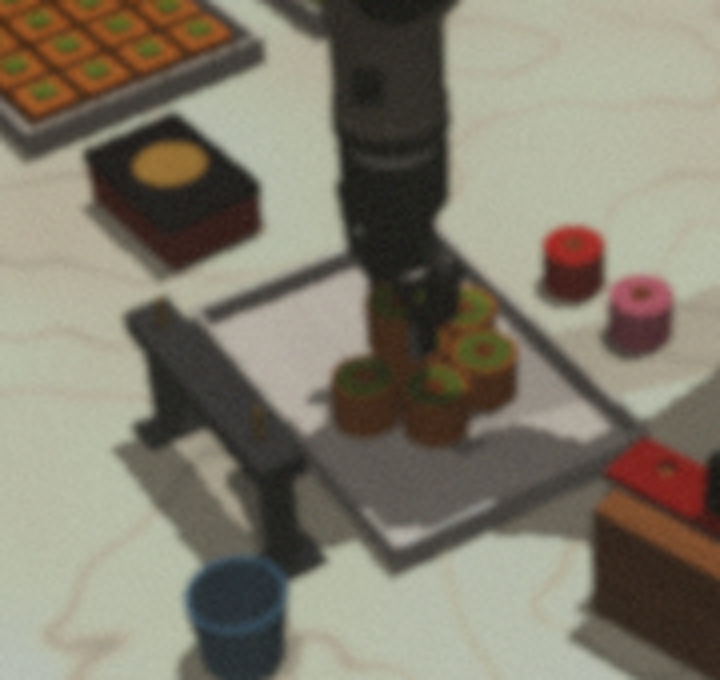

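Call:
servo_tool:
  motion: [-0.34, -0.96, 0, 0, 0, 0, 0.8, -0.34, -0.96, 0, 0, 0, 0, 0.8, -0.34, -0.96, 0, 0, 0, 0, 0.8, -0.34, -0.96, 0, 0, 0, 0, 0.8, -0.34, -0.96, 0, 0, 0, 0, 0.8]

```text
t: 7.6
eef_pos: [0.5825, -0.2432, 0.1418]
tool_rot: [-0.0, 0.046, 0.999, -0.0]
contact_force: [0.3, 0.8, -0.9]
gripper_width: 0.579
grasp_force: 26.1
```

Call:
servo_tool:
  motion: [-0.34, -0.96, 0, 0, 0, 0, 0.8, 0, 0, 1, 0, 0, 0, 0.8, 0, 0, 1, 0, 0, 0, 0.8, 0, 0, 0.7, 0, 0, 0, 0.8, 0, 0, 0.36, 0, 0, 0, 0.8]

```text
t: 8.22
eef_pos: [0.5867, -0.2601, 0.0791]
tool_rot: [-0.001, 0.045, 0.999, 0.001]
contact_force: [0.2, -0.2, 1.7]
gripper_width: 0.577
grasp_force: 26.4
```

Call:
servo_tool:
  motion: [0, 0, 0, 0, 0, 0, 0.5, 0, 0, 0, 0, 0, 0, 0.3, 0, 0, 0, 0, 0, 0, 0.3, 0, 0, -1, 0, 0, 0, 0.3, 0, 0, -1, 0, 0, 0, 0.3]

```text
t: 8.85
eef_pos: [0.5876, -0.2614, 0.1228]
tool_rot: [0.0, 0.045, 0.999, -0.0]
contact_force: [-0.4, -0.6, 0.3]
gripper_width: 0.703
grasp_force: 0.0
```

Call:
servo_tool:
  motion: [0, 0, -0.7, 0, 0, -0.85, 0.25, 0, 0, -0.2, 0, 0, -0.85, 0.25, 0, 0, 0, 0, 0, -0.85, 0.25, 0, 0, 0, 0, 0, -0.85, 0.25, 0, 0, 0, 0, 0, -0.85, 0.25]

```text
t: 9.48
eef_pos: [0.5878, -0.2616, 0.1409]
tool_rot: [0.001, -0.272, 0.962, -0.001]
contact_force: [1.2, -0.5, 0.0]
gripper_width: 0.749
grasp_force: 0.0
```

Run:
```python
from h import *
im=bot.read_camera('top'); cv2.imwrite('pics/t2.png',cv2.resize(im[110:310,140:460],None,fx=2.5,fy=2.5,interpolation=cv2.INTER_CUBIC)[:,:,::-1])
print(axes()[0])
f=plan(P(-.0592,-.0194,.13),.668)
f=plan(P(-.055,-.1,.081),.668,f)
```

```text
[ 0.58772606 -0.26185048  0.14094126]
turn [-0.01  0.01 -0.75] shift [1.34 6.84 0.55]
turn [0. 0. 0.] shift [ 2.62 -3.07  2.45]
```

View pics/t2.png

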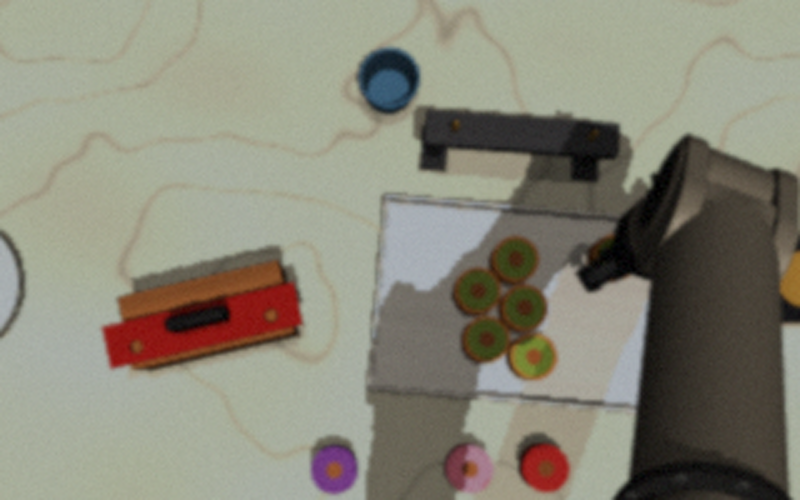

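Call:
servo_tool:
  motion: [0, 0, 0.55, 0, 0, -0.75, 0.25, 0.19, 0.98, 0, 0, 0, 0, 0.25, 0.19, 0.98, 0, 0, 0, 0, 0.25, 0.19, 0.98, 0, 0, 0, 0, 0.25, 0.19, 0.98, 0, 0, 0, 0, 0.25]

```text
t: 10.15
eef_pos: [0.5273, -0.2085, 0.1294]
tool_rot: [0.001, -0.322, 0.947, -0.001]
contact_force: [0.7, -0.0, 0.2]
gripper_width: 0.752
grasp_force: 0.0
```

Call:
servo_tool:
  motion: [0.19, 0.98, 0, 0, 0, 0, 0.25, 0.19, 0.98, 0, 0, 0, 0, 0.25, 0.2, 0.96, 0, 0, 0, 0, 0.25, 0, 0, 1, 0, 0, 0, 0.25, 0, 0, 1, 0, 0, 0, 0.25]

```text
t: 10.78
eef_pos: [0.4832, -0.1697, 0.0891]
tool_rot: [0.001, -0.323, 0.947, -0.001]
contact_force: [0.5, 0.5, -0.1]
gripper_width: 0.749
grasp_force: 0.0
```

Call:
servo_tool:
  motion: [0, 0, 0.45, 0, 0, 0, 0.25, 0, 0, 0, 0, 0, 0, 0.8, 0, 0, 0, 0, 0, 0, 0.8, 0, 0, 0, 0, 0, 0, 0.8, 0, 0, -0.4, 0, 0, 0, 0.8]

```text
t: 11.4
eef_pos: [0.4821, -0.1694, 0.0871]
tool_rot: [-0.0, -0.324, 0.946, 0.0]
contact_force: [0.0, 0.4, 0.7]
gripper_width: 0.577
grasp_force: 26.1
```

Call:
servo_tool:
  motion: [0.65, -0.77, 0, 0, 0, 0, 0.8, 0.65, -0.77, 0, 0, 0, 0, 0.8, 0.66, -0.77, 0, 0, 0, 0, 0.8, 0.66, -0.76, 0, 0, 0, 0, 0.8, 0, 0, 0.4, 0, 0, 0, 0.8]

```text
t: 12.02
eef_pos: [0.4787, -0.2522, 0.0795]
tool_rot: [0.001, -0.322, 0.947, -0.001]
contact_force: [0.1, 1.1, -0.3]
gripper_width: 0.579
grasp_force: 18.4
```

Call:
servo_tool:
  motion: [0, 0, 0, 0, 0, 0, 0.5, 0, 0, 0, 0, 0, 0, 0.3, 0, 0, 0, 0, 0, 0, 0.3, 0, 0, -1, 0, 0, 0, 0.3, 0, 0, -1, 0, 0, 0, 0.3]

```text
t: 12.65
eef_pos: [0.4783, -0.2493, 0.119]
tool_rot: [-0.0, -0.324, 0.946, 0.001]
contact_force: [0.3, 0.6, 0.1]
gripper_width: 0.699
grasp_force: 0.0
```

Run:
```python
from h import *
im=bot.read_camera('top'); cv2.imwrite('pics/t3.png',cv2.resize(im[110:310,140:460],None,fx=2.5,fy=2.5,interpolation=cv2.INTER_CUBIC)[:,:,::-1])
p,r=axes(); print(p, toT(p))
y=np.radians(-20)
print(toT(ray('top',c2p(486,339),.043)))
f=plan(P(-.0443,.0295,.13),y)
f=plan(P(-.055,.1,.081),y,f)
```

```text
[ 0.47957525 -0.24994214  0.12146642] [-0.05437748 -0.09822162]
[-0.04550694  0.03091009]
turn [-0.01  0.02  6.73] shift [ 1.14  6.3  -0.43]
turn [0. 0. 0.] shift [1.42 3.27 2.45]
```

View pics/t3.png

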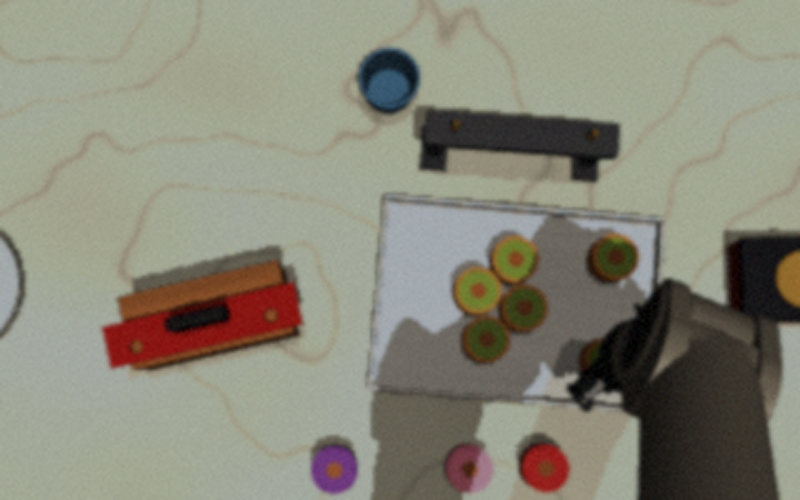

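Call:
servo_tool:
  motion: [0, 0, -0.43, 0, 0, 0.96, 0.25, 0, 0, 0, 0, 0, 0.96, 0.25, 0, 0, 0, 0, 0, 0.96, 0.25, 0, 0, 0, 0, 0, 0.96, 0.25, 0, 0, 0, 0, 0, 0.96, 0.25]

```text
t: 13.32
eef_pos: [0.4785, -0.2494, 0.1271]
tool_rot: [-0.0, 0.032, 0.999, 0.0]
contact_force: [0.2, -0.7, -0.5]
gripper_width: 0.753
grasp_force: 0.0
```

Call:
servo_tool:
  motion: [0, 0, 0, 0, 0, 0.96, 0.25, 0, 0, 0, 0, 0, 0.97, 0.25, 0.16, 0.9, 0, 0, 0, 0, 0.25, 0.16, 0.9, 0, 0, 0, 0, 0.25, 0.16, 0.9, 0, 0, 0, 0, 0.25]

```text
t: 13.95
eef_pos: [0.4884, -0.1938, 0.1274]
tool_rot: [-0.0, 0.173, 0.985, 0.0]
contact_force: [0.5, -0.1, -0.3]
gripper_width: 0.753
grasp_force: 0.0
```

Call:
servo_tool:
  motion: [0.16, 0.9, 0, 0, 0, 0, 0.25, 0.16, 0.9, 0, 0, 0, 0, 0.25, 0.17, 0.9, 0, 0, 0, 0, 0.25, 0.17, 0.9, 0, 0, 0, 0, 0.25, 0, 0, 1, 0, 0, 0, 0.25]

```text
t: 14.58
eef_pos: [0.502, -0.1216, 0.1083]
tool_rot: [0.002, 0.173, 0.985, 0.001]
contact_force: [-0.9, -0.6, -0.4]
gripper_width: 0.747
grasp_force: 0.0
```

Call:
servo_tool:
  motion: [0, 0, 1, 0, 0, 0, 0.25, 0, 0, 0.45, 0, 0, 0, 0.25, 0, 0, 0, 0, 0, 0, 0.8, 0, 0, 0, 0, 0, 0, 0.8, 0, 0, 0, 0, 0, 0, 0.8]

```text
t: 15.2
eef_pos: [0.5007, -0.124, 0.079]
tool_rot: [0.0, 0.174, 0.985, 0.0]
contact_force: [-0.3, 0.1, -1.0]
gripper_width: 0.579
grasp_force: 26.0
```

Call:
servo_tool:
  motion: [0, 0, -0.4, 0, 0, 0, 0.8, 0.35, 0.82, 0, 0, 0, 0, 0.8, 0.35, 0.82, 0, 0, 0, 0, 0.8, 0.36, 0.82, 0, 0, 0, 0, 0.8, 0.36, 0.81, 0, 0, 0, 0, 0.8]

```text
t: 15.82
eef_pos: [0.4959, -0.0506, 0.0864]
tool_rot: [-0.0, 0.174, 0.985, 0.0]
contact_force: [-0.1, -0.5, 0.2]
gripper_width: 0.58
grasp_force: 26.0
```

Call:
servo_tool:
  motion: [0, 0, 0.4, 0, 0, 0, 0.8, 0, 0, 0, 0, 0, 0, 0.5, 0, 0, 0, 0, 0, 0, 0.3, 0, 0, 0, 0, 0, 0, 0.3, 0, 0, -1, 0, 0, 0, 0.3]

```text
t: 16.45
eef_pos: [0.4952, -0.0533, 0.0977]
tool_rot: [-0.001, 0.175, 0.985, -0.0]
contact_force: [0.0, -0.3, -0.2]
gripper_width: 0.698
grasp_force: 0.0
```

Call:
servo_tool:
  motion: [0, 0, -1, 0, 0, 0, 0.25, 0, 0, -0.45, 0, 0, 0, 0.25]

```text
t: 16.7
eef_pos: [0.4965, -0.0532, 0.1284]
tool_rot: [0.001, 0.175, 0.985, 0.0]
contact_force: [0.1, 0.2, -0.9]
gripper_width: 0.75
grasp_force: 0.0
```

Run:
```python
from h import *
im=bot.read_camera('top'); cv2.imwrite('pics/t4.png',cv2.resize(im[110:310,140:460],None,fx=2.5,fy=2.5,interpolation=cv2.INTER_CUBIC)[:,:,::-1])
p,r=axes(); print(p, toT(p))
for c in [(515,259),(478,291),(524,307),(613,258)]: print(toT(ray('top',c2p(*c),.043)))
q=toT(ray('top',c2p(524,307),.043))
f=plan(P(*q,.13),np.radians(38))
f=plan(P(-.055,0,.081),np.radians(38),f)
```

```text
[ 0.49678102 -0.05315103  0.12890175] [-0.05522495  0.09931841]
[0.04291819 0.00638314]
[0.0049959  0.04337589]
[-0.00781242 -0.00701353]
[ 0.05323372 -0.09850164]
turn [-0.    0.01 -6.76] shift [ 1.92 -5.5  -0.05]
turn [0. 0. 0.] shift [1.48 1.87 2.45]
```

View pics/t4.png

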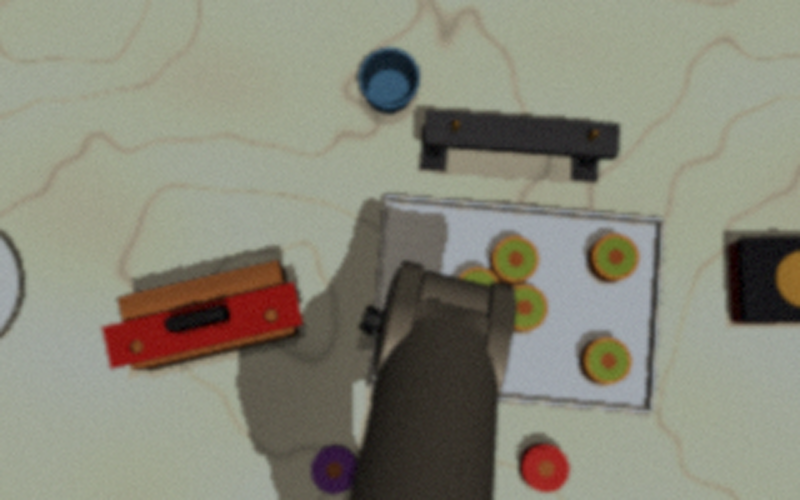

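Call:
servo_tool:
  motion: [0, 0, 0, 0, 0, -0.97, 0.25, 0, 0, 0, 0, 0, -0.97, 0.25, 0, 0, 0, 0, 0, -0.97, 0.25, 0, 0, 0, 0, 0, -0.97, 0.25, 0, 0, 0, 0, 0, -0.96, 0.25]

```text
t: 17.38
eef_pos: [0.4958, -0.0529, 0.1269]
tool_rot: [-0.0, -0.189, 0.982, 0.0]
contact_force: [-0.5, -0.9, 0.1]
gripper_width: 0.751
grasp_force: 0.0
```

Call:
servo_tool:
  motion: [0, 0, 0, 0, 0, -0.96, 0.25, 0, 0, 0, 0, 0, -0.96, 0.25, 0.32, -0.92, 0, 0, 0, 0, 0.25, 0.32, -0.92, 0, 0, 0, 0, 0.25, 0.32, -0.92, 0, 0, 0, 0, 0.25]

```text
t: 18.0
eef_pos: [0.5152, -0.1093, 0.1272]
tool_rot: [-0.0, -0.325, 0.946, 0.0]
contact_force: [-0.9, -0.1, -0.5]
gripper_width: 0.753
grasp_force: 0.0
```

Call:
servo_tool:
  motion: [0.32, -0.92, 0, 0, 0, 0, 0.25, 0.32, -0.91, 0, 0, 0, 0, 0.25, 0.32, -0.91, 0, 0, 0, 0, 0.25, 0, 0, 1, 0, 0, 0, 0.25, 0, 0, 1, 0, 0, 0, 0.25]

```text
t: 18.62
eef_pos: [0.5342, -0.164, 0.0872]
tool_rot: [0.0, -0.325, 0.946, -0.0]
contact_force: [-0.0, -0.8, -0.3]
gripper_width: 0.75
grasp_force: 0.0
```

Call:
servo_tool:
  motion: [0, 0, 0.45, 0, 0, 0, 0.25, 0, 0, 0, 0, 0, 0, 0.8, 0, 0, 0, 0, 0, 0, 0.8, 0, 0, 0, 0, 0, 0, 0.8, 0, 0, -0.4, 0, 0, 0, 0.8]

```text
t: 19.25
eef_pos: [0.5335, -0.1629, 0.0867]
tool_rot: [-0.0, -0.326, 0.945, 0.0]
contact_force: [0.4, -0.2, -0.2]
gripper_width: 0.576
grasp_force: 26.0
```

Call:
servo_tool:
  motion: [0.49, 0.62, 0, 0, 0, 0, 0.8, 0.49, 0.62, 0, 0, 0, 0, 0.8, 0.5, 0.63, 0, 0, 0, 0, 0.8, 0, 0, 0.4, 0, 0, 0, 0.8, 0, 0, 0, 0, 0, 0, 0.5]

```text
t: 19.88
eef_pos: [0.4871, -0.1517, 0.078]
tool_rot: [-0.0, -0.326, 0.945, 0.0]
contact_force: [-0.4, 0.1, -0.5]
gripper_width: 0.58
grasp_force: 26.3
```

Call:
servo_tool:
  motion: [0, 0, 0, 0, 0, 0, 0.3, 0, 0, 0, 0, 0, 0, 0.3, 0, 0, -1, 0, 0, 0, 0.3, 0, 0, -1, 0, 0, 0, 0.25, 0, 0, -0.45, 0, 0, 0, 0.25]

```text
t: 20.5
eef_pos: [0.488, -0.152, 0.1285]
tool_rot: [0.001, -0.326, 0.945, -0.0]
contact_force: [0.1, -0.9, -0.8]
gripper_width: 0.752
grasp_force: 0.0
```

Run:
```python
from h import *
im=bot.read_camera('top'); cv2.imwrite('pics/t5.png',cv2.resize(im[110:310,140:460],None,fx=2.5,fy=2.5,interpolation=cv2.INTER_CUBIC)[:,:,::-1])
p,r=axes(); print(p, toT(p))
y=np.radians(-15)
f=plan(P(.0050,.0435,.13),y)
f=plan(P(.052,.1,.081),y,f)
```

```text
[ 0.48824131 -0.15202553  0.12902361] [-5.46945417e-02  7.72259547e-05]
turn [-0.01  0.02  6.17] shift [-2.57  2.65 -0.05]
turn [0. 0. 0.] shift [-1.84  3.18  2.45]
```

View pics/t5.png

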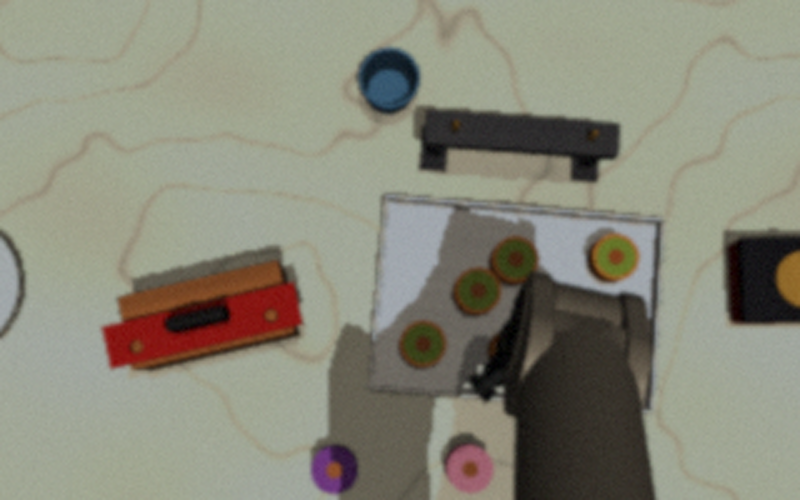

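Call:
servo_tool:
  motion: [0, 0, 0, 0, 0, 0.88, 0.25, 0, 0, 0, 0, 0, 0.88, 0.25, 0, 0, 0, 0, 0, 0.88, 0.25, 0, 0, 0, 0, 0, 0.88, 0.25, 0, 0, 0, 0, 0, 0.88, 0.25]

```text
t: 21.18
eef_pos: [0.4871, -0.1517, 0.1269]
tool_rot: [-0.0, 0.0, 1.0, -0.0]
contact_force: [0.1, -0.0, 0.3]
gripper_width: 0.749
grasp_force: 0.0
```

Call:
servo_tool:
  motion: [0, 0, 0, 0, 0, 0.88, 0.25, 0, 0, 0, 0, 0, 0.89, 0.25, -0.86, 0.88, 0, 0, 0, 0, 0.25, -0.86, 0.88, 0, 0, 0, 0, 0.25, -0.86, 0.88, 0, 0, 0, 0, 0.25]

```text
t: 21.8
eef_pos: [0.5513, -0.1137, 0.1268]
tool_rot: [-0.0, 0.13, 0.991, -0.0]
contact_force: [-0.2, -0.2, 0.2]
gripper_width: 0.747
grasp_force: 0.0
```

Call:
servo_tool:
  motion: [0, 0, 1, 0, 0, 0, 0.25, 0, 0, 1, 0, 0, 0, 0.25, 0, 0, 0.45, 0, 0, 0, 0.25, 0, 0, 0, 0, 0, 0, 0.8, 0, 0, 0, 0, 0, 0, 0.8]

```text
t: 22.42
eef_pos: [0.5511, -0.1144, 0.0789]
tool_rot: [0.0, 0.131, 0.991, -0.0]
contact_force: [-0.9, 0.0, -1.0]
gripper_width: 0.578
grasp_force: 25.9
```

Call:
servo_tool:
  motion: [0, 0, 0, 0, 0, 0, 0.8, 0, 0, -0.4, 0, 0, 0, 0.8, -0.46, 0.8, 0, 0, 0, 0, 0.8, -0.46, 0.8, 0, 0, 0, 0, 0.8, -0.46, 0.79, 0, 0, 0, 0, 0.8]

```text
t: 23.05
eef_pos: [0.5912, -0.0732, 0.0864]
tool_rot: [0.0, 0.13, 0.992, 0.0]
contact_force: [-0.3, 0.3, -0.8]
gripper_width: 0.583
grasp_force: 26.0
```

Call:
servo_tool:
  motion: [-0.46, 0.79, 0, 0, 0, 0, 0.8, 0, 0, 0.4, 0, 0, 0, 0.8, 0, 0, 0, 0, 0, 0, 0.5, 0, 0, 0, 0, 0, 0, 0.3, 0, 0, 0, 0, 0, 0, 0.3]

```text
t: 23.68
eef_pos: [0.6022, -0.0631, 0.0784]
tool_rot: [-0.0, 0.131, 0.991, -0.0]
contact_force: [-0.3, 0.1, 0.7]
gripper_width: 0.701
grasp_force: 0.0
```

Call:
servo_tool:
  motion: [0, 0, -1, 0, 0, 0, 0.3, 0, 0, -1, 0, 0, 0, 0.2, 0, 0, -1, 0, 0, 0, 0.1, 0, 0, -1, 0, 0, 0, 0.1, 0, 0, -1, 0, 0, 0, 0.1]

```text
t: 24.3
eef_pos: [0.6029, -0.0622, 0.1803]
tool_rot: [0.0, 0.131, 0.991, 0.0]
contact_force: [0.5, -0.5, -0.7]
gripper_width: 0.901
grasp_force: 0.0
```

Call:
servo_tool:
  motion: [0.5, 1, -1, 0, 0, 0, 0.1, 0.5, 1, -0.5, 0, 0, 0, 0.1, 0.5, 1, 0, 0, 0, 0, 0.1, 0.5, 1, 0, 0, 0, 0, 0.1, 0, 1, 0, 0, 0, 0, 0.1]

```text
t: 24.92
eef_pos: [0.5898, 0.0456, 0.2092]
tool_rot: [-0.0, 0.13, 0.991, 0.0]
contact_force: [0.3, -0.1, -0.4]
gripper_width: 0.897
grasp_force: 0.0
```

Run:
```python
from h import *
im=bot.read_camera('top'); cv2.imwrite('pics/t6.png',cv2.resize(im[110:310,140:460],None,fx=2.5,fy=2.5,interpolation=cv2.INTER_CUBIC)[:,:,::-1])
p,r=axes(); print(p, toT(p))
```

```text
[0.59100982 0.049166   0.20909257] [0.02926072 0.20981733]
```

View pics/t6.png

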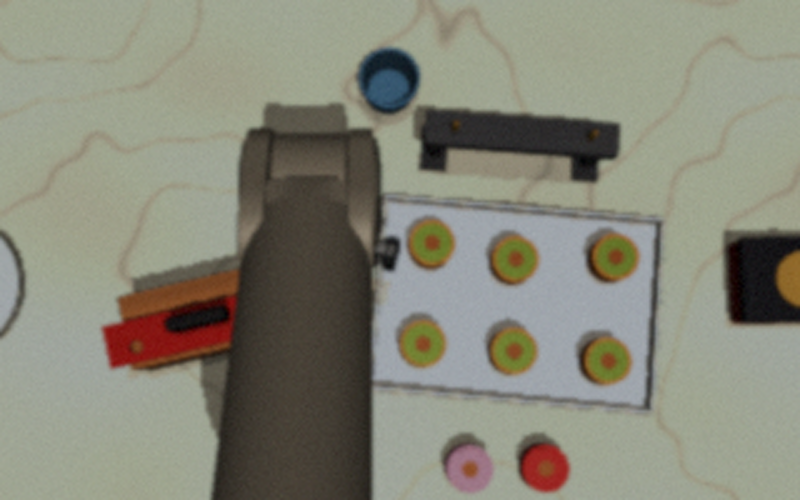

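Six rolls now lie in a clean 2×3 grid, from crop (423,343) to (615,257), about 85 mm apart or more. Next is the guard.

Run:
```python
from h import *
im=cv2.imread('pics/top0.png'); hsv=cv2.cvtColor(im,cv2.COLOR_BGR2HSV)
m=(((hsv[...,0]<8)|(hsv[...,0]>172))&(hsv[...,1]>170)&(hsv[...,2]>90)).astype(np.uint8); 
w=np.zeros_like(m); w[200:270,175:265]=m[200:270,175:265]
r=cv2.minAreaRect(cv2.findNonZero(w)); b=cv2.boxPoints(r)
B=np.array([ray('top',p,.106) for p in b]); print(r); print(np.round(B,4),B.mean(0))
for i in range(2): print(B[(i+1)%4]-B[i],np.linalg.norm(B[(i+1)%4]-B[i]))
m=(im.max(2)<60).astype(np.uint8); w=np.zeros_like(m); w[150:174,300:395]=m[150:174,300:395]
w=cv2.morphologyEx(w,cv2.MORPH_OPEN,np.ones((9,3),np.uint8)) if 0 else w
# bar upper edge: first dark row per column
cols=np.arange(318,382); g=im.max(2).astype(float); e=[]
for c in cols:
    col=g[145:165,c]; d=np.diff(col); k=np.argmin(d); e.append(145+k+.5)
pf=np.polyfit(cols,e,1); a=[ray('top',(c,np.polyval(pf,c)),.11) for c in(318,381)]; v=a[0]-a[1]; print('bar yaw',np.arctan2(-v[0],v[1]),a)
y=.2262-np.pi/2
plan([.518,.172,.24],y); print(bot.get_obs()['q'])
```

```text
((220.80494689941406, 239.6488800048828), (17.91070556640625, 77.71459197998047), 77.09259033203125)
[[0.5138 0.2731 0.106 ]
 [0.5574 0.0808 0.106 ]
 [0.5129 0.0705 0.106 ]
 [0.4697 0.262  0.106 ]] [0.51344651 0.17156916 0.106     ]
[ 0.04353827 -0.19229732  0.        ] 0.1971645041830321
[-0.04447998 -0.01030211  0.        ] 0.045657438841685195
bar yaw -0.08377338499357324 [array([ 0.7357013 , -0.07716405,  0.11      ]), array([ 0.72209687, -0.23917955,  0.11      ])]
turn [ 0.02 -0.01  7.24] shift [ 6.8  -2.18 -1.55]
[-0.45388718  0.46566857  0.34962109  1.86299017 -0.20938615  0.8470869
  1.31337554]
```

Call:
servo_tool:
  motion: [0, 0, -0.3, 0, 0, 0.9, 0.1, 0, 0, -0.3, 0, 0, 0.9, 0.2, 0, 0, -0.3, 0, 0, 0.9, 0.3, 0, 0, -0.3, 0, 0, 0.9, 0.4, 0, 0, -0.35, 0, 0, 0.91, 0.4]

```text
t: 25.6
eef_pos: [0.5905, 0.0443, 0.24]
tool_rot: [0.0, 0.454, 0.891, -0.0]
contact_force: [-0.5, -0.1, 0.7]
gripper_width: 0.599
grasp_force: 0.0
```

Call:
servo_tool:
  motion: [0, 0, 0, 0, 0, 0.91, 0.4, 0, 0, 0, 0, 0, 0.91, 0.4, 0, 0, 0, 0, 0, 0.91, 0.4, 0.97, -0.31, 0, 0, 0, 0, 0.4, 0.97, -0.31, 0, 0, 0, 0, 0.4]

```text
t: 26.22
eef_pos: [0.5697, 0.0796, 0.2398]
tool_rot: [0.0, 0.624, 0.781, -0.0]
contact_force: [-0.5, -0.0, 0.7]
gripper_width: 0.602
grasp_force: 0.0
```

Call:
servo_tool:
  motion: [0.97, -0.31, 0, 0, 0, 0, 0.4, 0.97, -0.31, 0, 0, 0, 0, 0.4, 0.97, -0.31, 0, 0, 0, 0, 0.4, 0.97, -0.31, 0, 0, 0, 0, 0.4, 0.98, -0.32, 0, 0, 0, 0, 0.4]

```text
t: 26.85
eef_pos: [0.5177, 0.168, 0.2399]
tool_rot: [0.0, 0.624, 0.781, 0.0]
contact_force: [0.1, 0.1, 0.0]
gripper_width: 0.602
grasp_force: 0.0
```

Run:
```python
from h import *
save('scene','s7',(270,190,420,320),5)
print(axes()[0]); plan([.518,.172,.187],.2245-np.pi/2)
```

```text
[0.51636527 0.17086593 0.23952667]
turn [-0.   -0.01  0.01] shift [0.04 0.09 2.63]
```

View pics/s7.png

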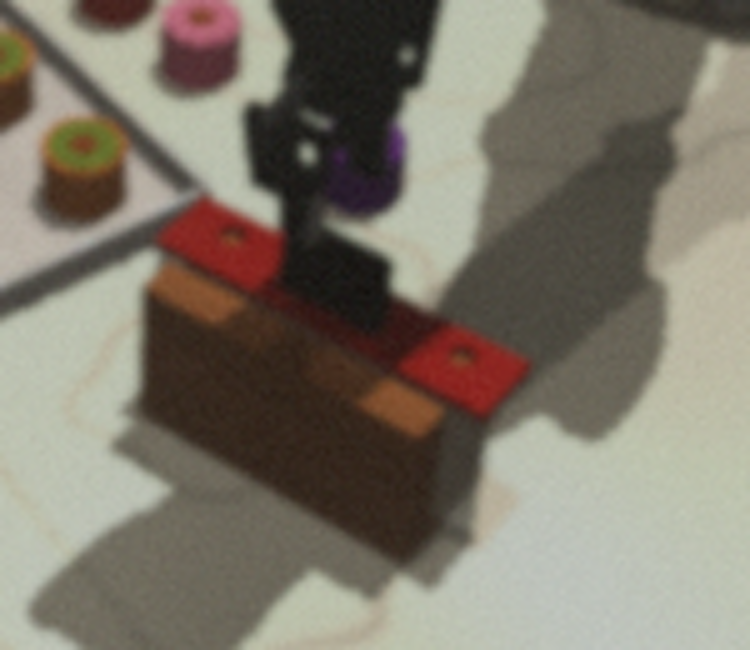

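Call:
servo_tool:
  motion: [0, 0.05, 0.9, 0, 0, 0, 0.4, 0, 0.04, 0.9, 0, 0, 0, 0.4, 0, 0, 0.83, 0, 0, 0, 0.4, 0, 0, 0, 0, 0, 0, 0.7, 0, 0, 0, 0, 0, 0, 1]
  grip_force: 80

```text
t: 27.52
eef_pos: [0.5196, 0.1677, 0.1869]
tool_rot: [0.0, 0.624, 0.781, 0.0]
contact_force: [4.4, 0.6, 0.7]
gripper_width: 0.178
grasp_force: 0.9
```

Call:
servo_tool:
  motion: [0, 0, 0, 0, 0, 0, 1, 0, 0, 0, 0, 0, 0, 1, 0, 0, 0, 0, 0, 0, 1]

```text
t: 27.9
eef_pos: [0.5193, 0.1681, 0.1872]
tool_rot: [0.0, 0.624, 0.781, 0.0]
contact_force: [-0.0, -0.5, 0.3]
gripper_width: 0.154
grasp_force: 78.1
```

Call:
servo_tool:
  motion: [0, 0, -0.6, 0, 0, 0, 1, 0, 0, -0.6, 0, 0, 0, 1, 0, 0, -0.6, 0, 0, 0, 1, 0, 0, -0.6, 0, 0, 0, 1, 0, 0, -0.6, 0, 0, 0, 1]

```text
t: 28.52
eef_pos: [0.5192, 0.1681, 0.2479]
tool_rot: [-0.0, 0.624, 0.781, 0.0]
contact_force: [0.1, 0.1, -3.7]
gripper_width: 0.153
grasp_force: 77.9
```

Call:
servo_tool:
  motion: [0, 0, -0.8, 0, 0, 0, 1, 0, 0, -0.8, 0, 0, 0, 1, 0, 0, -0.8, 0, 0, 0, 1, 0, 0, -0.8, 0, 0, 0, 1, 0, 0, -0.8, 0, 0, 0, 1]

```text
t: 29.15
eef_pos: [0.5192, 0.1681, 0.328]
tool_rot: [0.0, 0.624, 0.781, 0.0]
contact_force: [0.3, -0.3, -2.8]
gripper_width: 0.153
grasp_force: 77.9
```

Run:
```python
from h import *
p,r=axes(); print(p, r.as_matrix()[:,1],bot.get_obs()['gripper_width'],bot.get_obs()['grasp_force'])
im=bot.read_camera('top'); cv2.imwrite('pics/t8.png',cv2.resize(im[130:330,110:430],None,fx=2.5,fy=2.5,interpolation=cv2.INTER_CUBIC)[:,:,::-1])
print('cup',ray('top',c2p(388,80),.06))
```

```text
[0.5192162  0.16805553 0.32802936] [9.75244604e-01 2.21128801e-01 1.26005051e-04] 0.15320617982217616 77.945237159729
cup [ 0.77922191 -0.01877936  0.06      ]
```

View pics/t8.png

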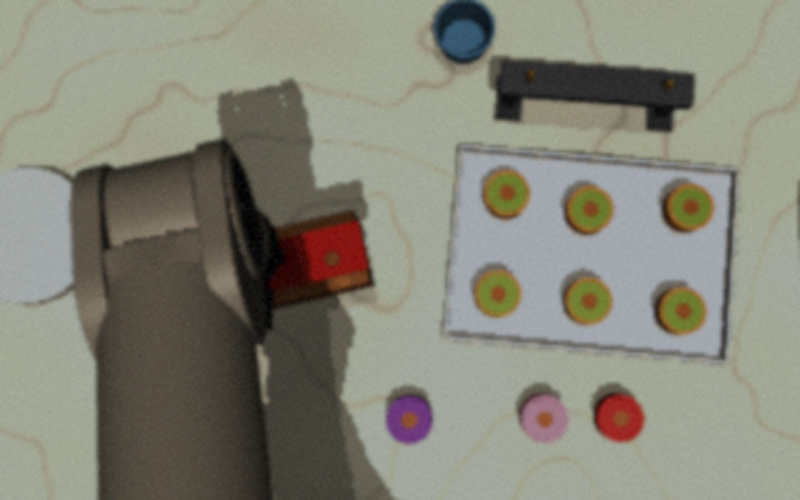

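```bash
cat > tri.py <<'E'
from h import *
def tri(u1,u2):
    Ps=[]
    for c in('scene','top'):
        K,r,t=cal(c); Ps.append(K@np.hstack([cv2.Rodrigues(r)[0],t.reshape(3,1)]))
    X=cv2.triangulatePoints(Ps[0],Ps[1],np.array(u1,float).reshape(2,1),np.array(u2,float).reshape(2,1)).ravel(); return X[:3]/X[3]
def blob(im,box,thr=25):
    x0,y0,x1,y1=box; s=im[y0:y1,x0:x1].astype(float); w=s[...,0]-s[...,2]; m=w>thr
    v,u=np.nonzero(m); ww=w[m]; return (x0+(u*ww).sum()/ww.sum(),y0+(v*ww).sum()/ww.sum()),(u.min()+x0,v.min()+y0,u.max()+x0,v.max()+y0),m.sum()
E
python3 - <<'E'
from tri import *
S=np.mean([bot.read_camera('scene').astype(float) for _ in range(4)],0); T=np.mean([bot.read_camera('top').astype(float) for _ in range(4)],0)
cv2.imwrite('pics/mS.png',S[:,:,::-1]); cv2.imwrite('pics/mT.png',T[:,:,::-1])
for n,(a,b) in {'L':((208,216,222,234),(315,154,329,166)),'R':((184,190,198,206),(370,158,384,169))}.items():
    s=blob(S,a,20); t=blob(T,b,20); print(n,s,t,tri(s[0],t[0]))
h=c2p(0,0); u=(110+332.5/2.5-.5,130+258.5/2.5-.5)
print('hole R top',ray('top',u,.247-.003), blob)
big=cv2.resize(S[180:250,175:295],None,fx=6,fy=6,interpolation=cv2.INTER_CUBIC)
big2=cv2.resize(T[145:180,300:400],None,fx=7.2,fy=5,interpolation=cv2.INTER_CUBIC)
cv2.imwrite('pics/pins.png',np.vstack([big,big2])[:,:,::-1])
E
```

```text
L ((np.float64(214.1949244060475), np.float64(224.3585313174946)), (np.int64(213), np.int64(221), np.int64(215), np.int64(228)), np.int64(18)) ((np.float64(321.9640239840107), np.float64(159.35109926715523)), (np.int64(321), np.int64(158), np.int64(323), np.int64(161)), np.int64(11)) [ 0.71595091 -0.08595854  0.12193474]
R ((np.float64(190.6805944432479), np.float64(193.14904156795177)), (np.int64(184), np.int64(190), np.int64(197), np.int64(200)), np.int64(95)) ((np.float64(377.38275636838665), np.float64(163.1985630306989)), (np.int64(376), np.int64(162), np.int64(379), np.int64(165)), np.int64(12)) [ 0.70262103 -0.2242579   0.13339724]
hole R top [0.52179528 0.10337824 0.244     ] <function blob at 0x7fac10ab8400>[ WARN:0@9.173] global loadsave.cpp:1063 imwrite_ Unsupported depth image for selected encoder is fallbacked to CV_8U.
```

View pics/pins.png

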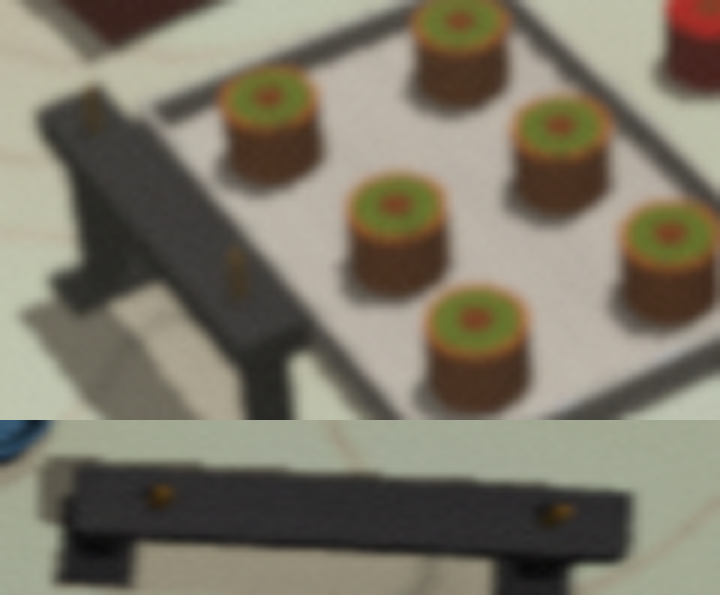

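Run:
```python
from tri import *
print(tri((189.6,197.9),(377.38,163.2)))
plan([.720,-.1625,.33],-1.6588)
```

```text
[ 0.70645    -0.22787867  0.11579212]
turn [-0.01  0.    2.07] shift [-15.58  11.47  -0.19]
```

Call:
servo_tool:
  motion: [0, 0, -0.19, 0, 0, 0.69, 1, 0, 0, 0, 0, 0, 0.69, 1, 0, 0, 0, 0, 0, 0.69, 1, -0.6, 0.44, 0, 0, 0, 0, 1, -0.8, 0.59, 0, 0, 0, 0, 1]

```text
t: 30.22
eef_pos: [0.5377, 0.1377, 0.3305]
tool_rot: [0.0, 0.736, 0.677, -0.0]
contact_force: [-0.2, -0.3, -2.2]
gripper_width: 0.154
grasp_force: 78.1
```

Call:
servo_tool:
  motion: [-0.9, 0.66, 0, 0, 0, 0, 1, -0.9, 0.66, 0, 0, 0, 0, 1, -0.9, 0.66, 0, 0, 0, 0, 1, -0.9, 0.66, 0, 0, 0, 0, 1, -0.9, 0.66, 0, 0, 0, 0, 1]

```text
t: 30.85
eef_pos: [0.5958, 0.041, 0.3305]
tool_rot: [0.0, 0.737, 0.676, -0.0]
contact_force: [-0.8, 0.1, -3.4]
gripper_width: 0.151
grasp_force: 78.1
```

Call:
servo_tool:
  motion: [-0.9, 0.66, 0, 0, 0, 0, 1, -0.9, 0.66, 0, 0, 0, 0, 1, -0.9, 0.66, 0, 0, 0, 0, 1, -0.9, 0.66, 0, 0, 0, 0, 1, -0.9, 0.66, 0, 0, 0, 0, 1]

```text
t: 31.48
eef_pos: [0.6534, -0.0545, 0.3303]
tool_rot: [0.0, 0.737, 0.676, -0.0]
contact_force: [0.4, 0.1, -2.1]
gripper_width: 0.153
grasp_force: 78.1
```

Call:
servo_tool:
  motion: [-0.9, 0.66, 0, 0, 0, 0, 1, -0.9, 0.66, 0, 0, 0, 0, 1, -0.9, 0.66, 0, 0, 0, 0, 1, -0.9, 0.66, 0, 0, 0, 0, 1, -0.9, 0.66, 0, 0, 0, 0, 1]

```text
t: 32.1
eef_pos: [0.7111, -0.1499, 0.33]
tool_rot: [-0.0, 0.737, 0.676, -0.0]
contact_force: [-0.1, -0.3, -2.9]
gripper_width: 0.156
grasp_force: 78.1
```

Call:
servo_tool:
  motion: [-0.68, 0.54, 0, 0, 0, 0, 1, 0, 0, 0, 0, 0, 0, 1, 0, 0, 0, 0, 0, 0, 1, 0, 0, 0, 0, 0, 0, 1]

```text
t: 32.6
eef_pos: [0.7205, -0.1613, 0.3307]
tool_rot: [-0.0, 0.737, 0.676, 0.0]
contact_force: [-0.4, -0.4, -3.3]
gripper_width: 0.154
grasp_force: 78.2
```

Run:
```python
from tri import *
p,r=axes(); print(p, bot.get_obs()['gripper_width'],bot.get_obs()['contact_force'])
plan([.720,-.1625,.33],-1.6588)
S=bot.read_camera('scene');T=bot.read_camera('top')
a=cv2.resize(S[130:260,140:300],(740,600),interpolation=cv2.INTER_CUBIC)
cv2.imwrite('pics/s9.png',a[:,:,::-1]); cv2.imwrite('pics/s9t.png',T[:,:,::-1])
```

```text
[ 0.72050357 -0.16125433  0.33066533] 0.15422710403225492 [-0.37517502 -0.35708222 -3.34910565]
turn [-0.   -0.01  0.01] shift [-0.06 -0.02  0.03]
```

View pics/s9.png

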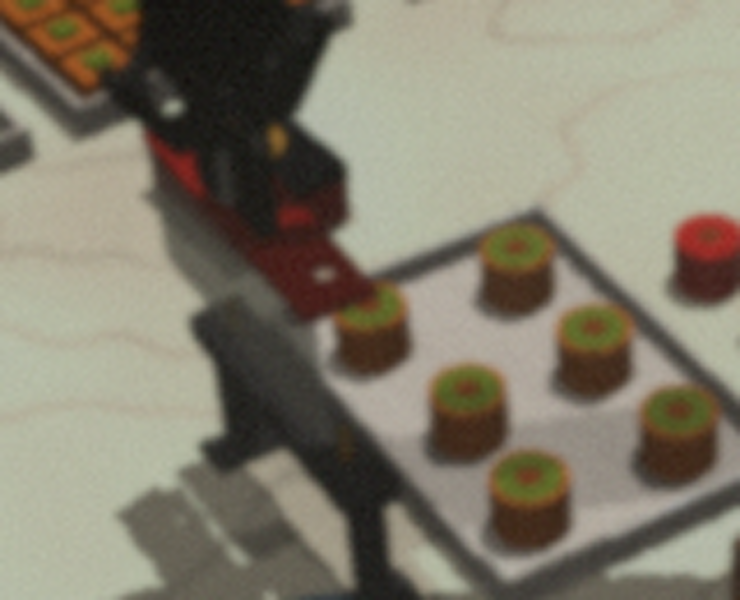

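Run:
```python
from tri import *
print('hole L scene',ray('scene',(209.4,188.8),.2465))
print('pin L scene',ray('scene',(214.19,224.36),.123),'top',ray('top',(321.96,159.35),.123))
y=-.088
for y in(-.084,-.092):
    x=np.array([np.cos(y),np.sin(y)]);Y=np.array([-np.sin(y),np.cos(y)]); print('pred hole L',np.array([.7200,-.1620])+.0062*Y-.011*x+.07*Y)
S=np.mean([bot.read_camera('scene').astype(float) for _ in range(3)],0)
s=S[182:196,202:217]; print(s[...,1].astype(int))
```

```text
hole L scene [ 0.7188223  -0.08173135  0.2465    ]
pin L scene [ 0.71634359 -0.0846924   0.123     ] top [ 0.7160179  -0.08611187  0.123     ]
pred hole L [ 0.71543206 -0.08514576]
pred hole L [ 0.71604703 -0.08511168]
[[ 28  31  31  31  31  29  29  33  40  67 108 148 173 182 186]
 [ 31  32  30  29  29  32  31  31  35  46  77 115 153 172 183]
 [ 29  29  31  33  32  31  29  32  31  37  49  81 123 155 177]
 [ 31  31  33  32  33  32  35  33  30  34  36  52  86 124 158]
 [ 33  31  32  33  32  34  33  34  35  37  33  41  54  91 132]
 [ 33  32  35  33  33  34  43  52  55  49  41  34  38  59  97]
 [ 28  32  32  32  34  47  64  82  87  77  53  38  34  39  64]
 [ 31  31  32  32  37  53  77  97  99  82  63  39  31  35  42]
 [ 31  34  32  32  35  45  63  79  77  67  50  38  35  32  36]
 [ 30  32  31  34  35  38  41  49  46  40  36  33  32  34  32]
 [ 31  30  32  32  32  33  32  33  33  33  33  32  29  32  31]
 [ 32  31  30  32  33  32  30  31  33  32  32  32  32  32  30]
 [ 37  30  32  33  29  31  32  32  26  33  32  30  31  32  32]
 [ 45  36  30  32  32  30  33  35  30  30  33  34  37  40  44]]
```

Run:
```python
from tri import *
T=np.mean([bot.read_camera('top').astype(float) for _ in range(4)],0)
cv2.imwrite('pics/t10.png',cv2.resize(T[120:200,290:400],(770,560),interpolation=cv2.INTER_CUBIC)[:,:,::-1].clip(0,255).astype(np.uint8))
# predicted left/right holes and pins pixels
print(proj('top',[[.716,-.0855,.2465],[.7045,-.2255,.2465]]))
```

```text
[[325.96535757 147.23112813]
 [387.72531663 151.91458915]]
```

View pics/t10.png

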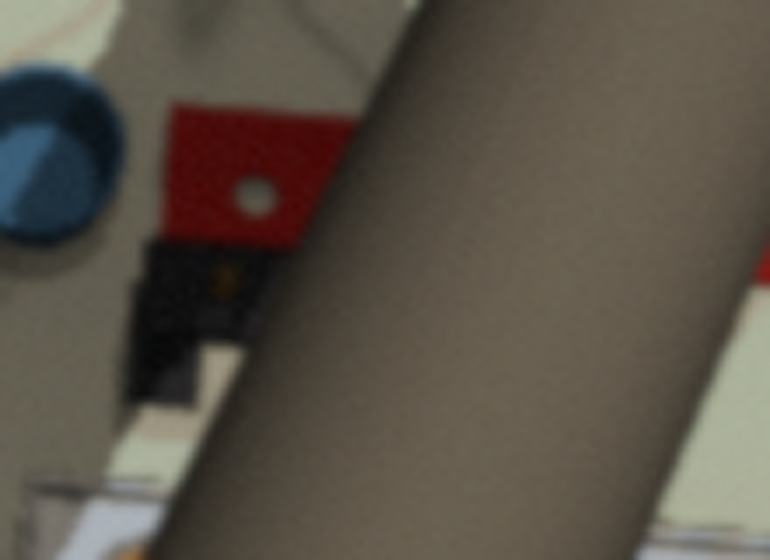

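Call:
servo_tool:
  motion: [0, 0, 0.8, 0, 0, 0, 1, 0, 0, 1, 0, 0, 0, 1, 0, 0, 1, 0, 0, 0, 1, 0, 0, 1, 0, 0, 0, 1, 0, 0, 0.8, 0, 0, 0, 1]

```text
t: 33.67
eef_pos: [0.7202, -0.1622, 0.2366]
tool_rot: [-0.001, 0.737, 0.675, -0.0]
contact_force: [-0.5, 0.3, -2.5]
gripper_width: 0.154
grasp_force: 78.4
```

Call:
servo_tool:
  motion: [0, 0, 0, 0, 0, 0, 1, 0, 0, 0, 0, 0, 0, 1]

```text
t: 33.92
eef_pos: [0.7208, -0.1626, 0.2393]
tool_rot: [0.0, 0.737, 0.675, 0.0]
contact_force: [-0.1, 0.1, -2.3]
gripper_width: 0.152
grasp_force: 78.3
```

Run:
```python
from tri import *
p,r=axes(); print(p)
T=np.mean([bot.read_camera('top').astype(float) for _ in range(4)],0);S=np.mean([bot.read_camera('scene').astype(float) for _ in range(4)],0)
print(proj('top',[[.716,-.086,.159]]),proj('scene',[[.716,-.086,.159]]))
print(T[148:164,316:332,1].astype(int)); print(T[148:164,316:332,0].astype(int))
u=proj('scene',[[.716,-.086,.159]])[0].astype(int); print(u); print(S[u[1]-7:u[1]+8,u[0]-8:u[0]+9,1].astype(int))
```

```text
[ 0.72083696 -0.16263317  0.23934429]
[[323.06337629 156.09823657]] [[212.74269871 213.84650363]]
[[13 10 11 10 11 11  9 13  8 10  9 13  9 10 11 11]
 [12  9 11  9  8 10 11 10  9  9 10 13 11 10  9 14]
 [11  9 11 10 10  9 10 10 11  9 11  7 10 12  9 16]
 [10 10 11 10  9  6 11 13 10 10  6 10  7 11 13 19]
 [12 10  6  9 12 11 11 11  9  9 11 10 10 11 16 26]
 [11 11 10 11 12 10  9  8  9 13  9  6 11 14 20 28]
 [13  8  9 10 11 10  8 11  7  8 11  8 14 17 27 31]
 [ 9 10 11 11 11  8 10 12  9  9  7 10 11 21 29 34]
 [10  8  8  8 13 11 16 16 15 11 10 14 17 25 32 39]
 [10  9 10 10 11 16 20 19 14 13 11 14 21 32 35 42]
 [ 9 12 12 11 12 21 24 24 18 14 13 21 26 34 40 42]
 [12  9 11  9  8 16 22 18 14 12 14 26 32 36 42 47]
 [ 9 10  6 10 11 11 13 15 11 11 19 28 35 40 44 48]
 [12 11 12  9 13  7 11 13 12 13 23 30 38 42 48 48]
 [ 7 12 11 11 11 11  9 13 13 20 31 36 41 44 50 53]
 [14 15 10 14 14 14 14 15 16 25 32 38 43 48 49 53]]
[[75 74 74 73 73 75 74 75 72 73 73 74 74 70 72 71]
 [75 73 74 73 72 74 74 74 73 73 74 76 75 73 72 68]
 [75 72 74 73 73 74 74 74 75 73 74 71 74 73 69 63]
 [75 72 75 74 74 72 74 75 75 73 
[... 1007 characters left out ...]
 30  31  30  30  30  32  34  30  30  35  46  61  71  81  92]
 [ 32  30  29  30  30  31  30  30  31  30  30  31  41  58  77 101 127]
 [ 30  29  31  32  30  30  30  27  32  33  29  35  34  46  76 110 143]
 [ 30  31  31  31  28  32  28  29  32  37  39  35  32  38  61  96 134]
 [ 30  30  31  31  30  30  29  34  42  52  56  47  38  35  42  70 109]
 [ 29  29  32  31  32  30  34  34  48  58  63  57  39  32  32  49  78]
 [ 28  31  28  32  32  31  32  36  40  49  53  49  35  32  29  33  50]
 [ 30  31  28  33  29  29  31  30  33  36  38  37  32  33  31  31  39]
 [ 31  30  30  29  31  28  31  32  31  29  32  31  29  31  29  31  30]
 [ 32  32  29  30  30  30  29  31  28  30  30  31  27  28  28  30  30]]
```

Run:
```python
from tri import *
print(proj('scene',[[.716,-.086,.155],[.716,-.086,.123]]),proj('top',[[.716,-.086,.155]]))
print(ray('scene',(213.9,215.7),.155),ray('scene',(214.19,224.36),.123),ray('top',(323.3,156.25),.155),tri((213.9,215.7),(323.3,156.25)))
```

```text
[[212.88763944 214.99701204]
 [214.02719294 224.04254357]] [[322.93227703 156.47063833]]
[ 0.71545869 -0.08203762  0.155     ] [ 0.71634359 -0.0846924   0.123     ] [ 0.71655294 -0.08691715  0.155     ] [ 0.71528734 -0.08564194  0.15280747]
```

Call:
servo_tool:
  motion: [0, 0, 0.3, 0, 0, 0, 1, 0, 0, 0.3, 0, 0, 0, 1, 0, 0, 0.3, 0, 0, 0, 1, 0, 0, 0.2, 0, 0, 0, 1, 0, 0, 0.2, 0, 0, 0, 1]

```text
t: 34.95
eef_pos: [0.7205, -0.1624, 0.2123]
tool_rot: [-0.0, 0.737, 0.675, -0.0]
contact_force: [-0.0, 0.2, -3.8]
gripper_width: 0.149
grasp_force: 78.3
```

Call:
servo_tool:
  motion: [0, 0, 0.2, 0, 0, 0, 1, 0, 0, 0, 0, 0, 0, 1]

```text
t: 35.2
eef_pos: [0.7204, -0.1623, 0.2083]
tool_rot: [-0.0, 0.737, 0.675, -0.0]
contact_force: [0.1, -0.5, -3.3]
gripper_width: 0.151
grasp_force: 78.3
```

Call:
servo_tool:
  motion: [0, 0, 0.2, 0, 0, 0, 1, 0, 0, 0.2, 0, 0, 0, 1, 0, 0, 0.12, 0, 0, 0, 1, 0, 0, 0.05, 0, 0, 0, 1, 0, 0, 0, 0, 0, 0, 1]

```text
t: 35.83
eef_pos: [0.7206, -0.1624, 0.1974]
tool_rot: [0.0, 0.737, 0.675, 0.0]
contact_force: [-1.4, -0.3, -2.1]
gripper_width: 0.153
grasp_force: 78.6
```

Call:
servo_tool:
  motion: [0, 0, 0.05, 0, 0, 0, 1, 0, 0, 0, 0, 0, 0, 0.8, 0, 0, 0, 0, 0, 0, 0.6, 0, 0, 0, 0, 0, 0, 0.5, 0, 0, 0, 0, 0, 0, 0.5]

```text
t: 36.45
eef_pos: [0.7206, -0.1624, 0.1962]
tool_rot: [0.0, 0.737, 0.676, 0.0]
contact_force: [-0.2, -0.4, -0.0]
gripper_width: 0.497
grasp_force: 0.0
```

Call:
servo_tool:
  motion: [0, 0, -0.5, 0, 0, 0, 0.5, 0, 0, -1, 0, 0, 0, 0.5, 0, 0, -1, 0, 0, 0, 0.5, 0, 0, -1, 0, 0, 0, 0.5, 0, 0, -1, 0, 0, 0, 0.5]

```text
t: 37.08
eef_pos: [0.7206, -0.1625, 0.2882]
tool_rot: [0.0, 0.737, 0.675, 0.0]
contact_force: [-0.0, -0.0, 0.4]
gripper_width: 0.5
grasp_force: 0.0
```

Call:
servo_tool:
  motion: [0, 1, -0.5, 0, 0, 0, 0.5, 1, 0, -0.5, 0, 0, 0, 0.5, 1, 0, 0, 0, 0, 0, 0.5, 1, 0, 0, 0, 0, 0, 0.5, 1, 0, 0, 0, 0, 0, 0.5]

```text
t: 37.7
eef_pos: [0.7472, -0.0821, 0.3057]
tool_rot: [-0.001, 0.737, 0.676, -0.0]
contact_force: [0.2, 0.2, -0.4]
gripper_width: 0.498
grasp_force: 0.0
```

Call:
servo_tool:
  motion: [1, 0, 0, 0, 0, 0, 0.5, 1, 0, 0, 0, 0, 0, 0.5, 1, 0, 0, 0, 0, 0, 0.5, 1, 0, 0, 0, 0, 0, 0.5, 1, 0, 0, 0, 0, 0, 0.5]

```text
t: 38.33
eef_pos: [0.7563, 0.0165, 0.3063]
tool_rot: [0.0, 0.737, 0.675, 0.0]
contact_force: [-0.7, -0.1, 0.1]
gripper_width: 0.501
grasp_force: 0.0
```

Call:
servo_tool:
  motion: [1, 0, 0, 0, 0, 0, 0.5, 1, 0, 0, 0, 0, 0, 0.5, 1, 0, 0, 0, 0, 0, 0.5, 1, 0, 0, 0, 0, 0, 0.5, 1, 0, 0, 0, 0, 0, 0.5]

```text
t: 38.95
eef_pos: [0.765, 0.1161, 0.3063]
tool_rot: [-0.0, 0.737, 0.675, 0.0]
contact_force: [0.0, -0.0, 0.9]
gripper_width: 0.503
grasp_force: 0.0
```

Run:
```python
from h import *
S=bot.read_camera('scene');T=bot.read_camera('top')
a=cv2.resize(S[150:270,150:310],(400,300),interpolation=cv2.INTER_CUBIC);b=cv2.resize(T[130:290,270:430],(400,300),interpolation=cv2.INTER_CUBIC)
b=cv2.resize(T[135:280,285:415],(400,446),interpolation=cv2.INTER_CUBIC);a=cv2.resize(S[160:260,165:255],(400,446),interpolation=cv2.INTER_CUBIC)
cv2.imwrite('pics/fin.png',np.hstack([a,b])[:,:,::-1])
```

```text
(no output)
```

View pics/fin.png

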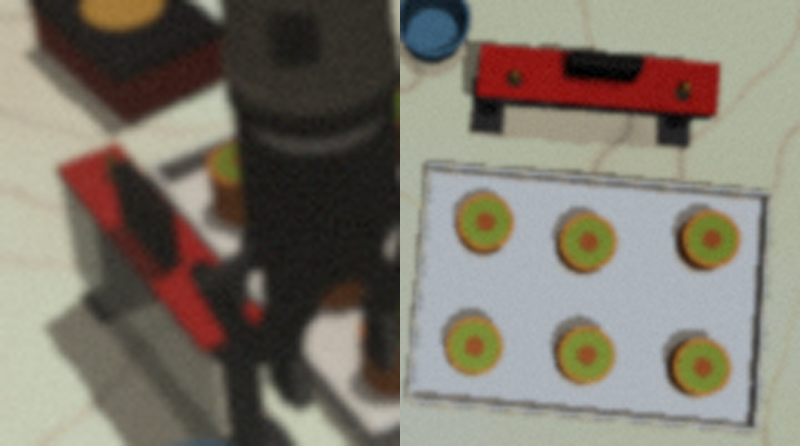

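The last picture shows both pins through the guard's holes, at right-half (513,78) and (684,92), with the sheet on the far side. All six rolls are still well apart, so I hand in.

```bash
python3 -c "
from station import bot
print(bot.hand_in())"
```

```text
the job is handed in; nothing more can be done
None
```

I handed the job in: the last camera picture showed all six rolls in one layer, clearly more than 20 mm apart, and the guard on both pins with its clear sheet away from the tray; the hand-in returned no verdict.

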